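# Crack the breakfast egg with the spring-loaded egg topper

### The arm

A 6-joint arm with a two-finger parallel gripper is mounted at the origin on a cart in front of the work surface, level with it; the furniture and walls round the work are solid. World frame = base frame: x ahead of the robot, y to its left, z up, the work surface at z = 0. Lengths are in mm, angles in rad, forces in N, time in s.
With the tool pointing down it reaches from about 350 to 725 mm from the base axis. Payload 6 kg.
Tool frame: the origin (TCP) lies midway between the tips of the shut fingers; the grasp point (between the pads) lies r.hold_point_z behind it (r.hold_point_z is the distance from the TCP to the grasp point, in mm); z points along the fingers, y is the direction in which the jaws open and shut (so a half turn about z gives the same grasp; the last joint's range is limited). The gripper opens to 85 mm and grips with 20 to 120 N. Pads are 22 mm wide; open, the fingers measure 114 mm over their backs; the gripper's body (76 mm by 85 mm) begins 54 mm behind the grasp point. The pads swing forward as they close: fully open they stand 13 mm farther back than shut.
Start: joints at [1.66, 0.04, 0.085, 0, -1.615, -0.334], TCP at [145.392, 582.092, 200.161] pointing down, gripper open.
Joint ranges: [-2.56, 2.56], [-1.29, 2.01], [-1.08, 1.49], [-3.29, 1.98], [-2.81, -0.18], [-2.99, 2.99]. Speed limits (rad/s): [2.57, 2.57, 3.01, 3.14, 3.14, 3.14].

### API

Orientations are given as a unit quaternion [x, y, z, w].
In Python, from station import get_state, viewer, ticket, r gives the robot as it stands.
- The arm moves only by the tool send_rows, never from a script. Its argument "rows" is a list of rows, each a list of 7 numbers: the shift along the world's x, y, z as a fraction of full scale, then the turn, a rotation vector about the world's x, y, z as a fraction of full scale, then the gripper's target within -1 to 1 (shut at 1, half-way at 0, fully open at -1). A call has 1 to 5 rows; each row shifts and turns the commanded pose from where the row before left it; what a row does not reach is not made up. Full scale, the value 1, is 0.3 m for a shift and 180 degrees for a turn. A row lasts 1/8 s, in which the tool goes at most 62.5 mm and 10.7 degrees, less where a joint would pass 70% of its speed; a pose out of reach is approached as far as the arm can. A call with a number of a shift or a turn outside -1 to 1 is refused whole. A call with a gripper value outside its range is refused whole. The fingers move at their own pace and stop on an object; "squeeze" is the grip in N (left out, the last holds). Time passes only in rows, so rows that do not move let the fingers close. It gives the time, the measured TCP pose, the force and the opening at its end, in the units of the state.
- get_state(): the state, without advancing time (a new reading comes with each control period).
- viewer.camera(name): name is "scene" or "side" or "wrist"; returns the picture (420x560x3 uint8, blue, green, red); there is no depth.
- viewer.camera_info(name): a dict with "intrinsics" (3x3 intrinsics, pixels), "D" ([k1, k2, p1, p2, k3] as OpenCV has them; the pictures are not rectified), "R" (3x3) and "t" (3): a world point X has camera coordinates R X + t; the wrist camera has in their place "T_tool_cam" (4x4, takes a point from camera to tool coordinates, whose origin is the TCP and whose axes are the flange's). Camera axes: x right, y down, z forward; pixel columns grow to the right and rows downward; lengths in mm; the calibration is good to about 2 mm. A picture is of the moment at which its call begins: read the wrist's pose just before it. camera_info takes no time and is no camera call.
- ticket.close_job(): hands the job in, once; it reports no verdict.
The state is a dict: "time_s": time; "joints": joint angles; "joint_vel": joint speeds; "joint_efforts": joint torques, N m; "eef_pos": TCP position; "ee_rot": TCP orientation; "wrist_force": force on the tool from outside, world axes, zero at the start; "ft_torque": the same for the moment, N m; "gripper_width": finger opening in mm.
Only numpy, scipy, OpenCV 4.12 (cv2) and the standard library are available. Lean on these libraries where they do the work, as an engineer would, in place of code of your own. Each camera call takes 0.05 s, during which the arm holds its last target.

### The job

Crack the top of the boiled egg: take the egg topper by its handle, set its bell upright over the top of the egg standing in its egg cup, and press the handle straight down until the spring inside trips with a snap, without crushing the egg. Then lift the topper off and stand it upright on the tray again, with the egg still upright in its cup and the empty egg cup, pepper jar and steel bowl left where they are.

Things in the scene. Friction and masses are not known exactly. Their poses are not given: they have to be found in the camera images.
- topper: spring-loaded egg topper, an upright tool 113 mm tall, 0.2 kg: at the foot a steel bell (41 mm across, mouth 26 mm wide), then a thin stem and a dark wooden handle that slides down it. It starts standing on its bell on the tray. Origin: centre of the bell's flat rim, at the bottom; z up the stem. On the egg the rim rests about 6 mm below the egg's top; it does not balance there alone: keep hold.
- topper_grip (a point): point on the topper's axis half-way up the straight part of the wooden handle, 77 mm above the rim while the handle is up. That part is 25 mm thick and 46 mm long (54 to 100 mm above the rim); above it the handle ends in a dome 113 mm above the rim. z up along the stem.
- topper_press (a joint): stroke of the handle down the stem, m: 0 up (held by its spring), 0.021 at the stop. The force grows from 2 N to about 11 N at 13 mm of stroke; there the catch inside trips, and the force drops within about 1 mm to 2 N and stays below 4 N to 19 mm, then rises to the stop. It has tripped for certain from 14 mm on. Unloaded, it springs back up and re-arms by itself.
- egg: brown boiled egg, 44 mm across, 58 mm long, 60 g, loose in its egg cup with its slender end up, standing about 31 mm out of it. Origin: its lower end; z up through its top. More than 45 N crushes it.
- egg_top (a point): topmost point of the egg, about 81 mm above the tray's floor
- egg_cup: white egg cup that holds the egg, 50 mm tall, 52 mm across at the rim, 49 mm at the foot, loose on the tray. Origin: centre of the foot's underside, z up.
- egg_cup_rim (a point): centre of that egg cup's rim plane, 50 mm above its foot
- spare_cup: a second egg cup of the same shape, empty; a bystander. Origin: centre of the foot's underside, z up.
- pepper_jar: round spice jar with a black lid, 41 mm across, 105 mm tall, standing near the egg cups; a bystander. Origin: centre of its underside, z up.
- shell_bowl: empty steel bowl, 92 mm across, 36 mm tall; a bystander. Origin: centre of its underside, z up.
- tray: wooden tray, 300 mm (its x) by 360 mm (its y), fixed on the stove top. Origin: centre of its underside, on the stove top. Its floor is 14 mm above the origin, its rim 28 mm, the wire handles on the two short sides 48 mm. Inner floor 280 mm by 340 mm. A teaspoon lies flat along its left side.

How it is judged:
By the outcome, as a careful person would: the job done as asked, in the order asked, and still so for the second after the job is handed in, with the robot touching nothing.
It also fails if it takes over 48 s, if anything falls off the work surface, if the arm or the gripper's body presses on something with over 40 N, if the wrist force passes 120 N, or if a joint passes its speed limit or range.

## Working session

There is one attempt and no reset: what is moved stays moved. The work goes in short steps, Python scripts to look and compute and a tool call to move; the robot and the scene stay as the last step left them, time stands still between calls to the robot, and variables do not carry over. Pictures are saved under pics/ and viewed, and the job is handed in when it is done.

Besides the shell and the picture viewer there is one more tool, called after "Request:" as name(argument=value, ...) on one line, values as JSON. send_rows: Moves the arm, as the interface text tells. Its arguments: {"type":"object","properties":{"rows":{"type":"array"},"squeeze":{"type":"number"}},"required":["rows"]}

```bash
mkdir -p pics; ls; python3 - <<'E'
from station import get_state, viewer, ticket, r
import cv2
s=get_state(); print(s); print(r.hold_point_z)
for n in ("scene","side","wrist"):
    im=viewer.camera(n); cv2.imwrite(f"pics/{n}0.png",im)
    i=viewer.camera_info(n); print(n,{k:(v.tolist() if hasattr(v,'tolist') else v) for k,v in i.items()})
E
```

```text
pics
{'time_s': 0.0, 'joints': array([ 1.65972772e+00,  4.08069452e-02,  8.37797516e-02, -4.75326568e-04,
       -1.61549470e+00, -3.33699559e-01]), 'joint_vel': array([ 0.0006423 , -0.00110997,  0.00102807, -0.0012526 ,  0.00061323,
        0.00103853]), 'joint_efforts': array([-6.60544338e-04, -3.68210721e+01,  3.47409332e+01,  6.93235025e+00,
       -5.44368508e-03,  3.09397905e-06]), 'eef_pos': array([145.22639159, 581.75418185, 199.16229117]), 'ee_rot': array([ 9.92521285e-01, -1.22068415e-01, -5.11879433e-05,  8.93392008e-04]), 'wrist_force': array([ 0.77772081, -0.53094942,  0.07840952]), 'ft_torque': array([ 0.00163655, -0.00575878,  0.00797002]), 'gripper_width': 85.67266970193735}
18.700000000000003
scene {'intrinsics': [[496.93668102146995, 0.0, 286.59882072348245], [0.0, 496.93668102146995, 213.22175369552082], [0.0, 0.0, 1.0]], 'D': [-0.13987228778310284, 0.0, 0.0, 0.0, 0.0], 'R': [[0.8977002365593578, -0.44047088220475666, 0.010940165036986594], [-0.17655590130822635, -0.38235648600067246, -0.9069903700296147], [0.40368589149797274, 0.8122739190340788, -0.42100924154049
[... 307 characters left out ...]
6117500018293804], [0.01932861930240088, -0.517139307930987, -0.8556829673825012], [-0.030778402782946405, 0.8551294667059008, -0.5175000339066775]], 't': [-584.9076235700197, 86.80511439793636, 910.105735540572]}
wrist {'intrinsics': [[367.07399108208494, 0.0, 277.25372426666837], [0.0, 367.07399108208494, 205.85186652421658], [0.0, 0.0, 1.0]], 'D': [0.017092615432034153, 0.0, 0.0, 0.0, 0.0], 'T_tool_cam': [[0.00011705179496208798, -0.9598672292325936, -0.2804547887703503, 71.04276165907419], [0.9999994936850989, -0.00016795036128881252, 0.000992180539529785, -0.21099841921867757], [-0.0009994640684761154, -0.2804547629084246, 0.9598667235786205, -173.64828491395437], [0.0, 0.0, 0.0, 1.0]]}
```

View pics/scene0.png

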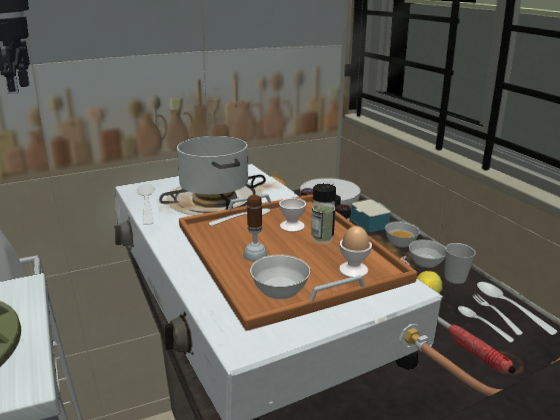

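View pics/side0.png

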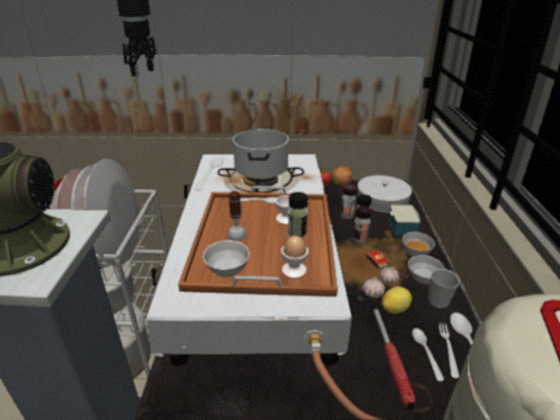

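View pics/wrist0.png

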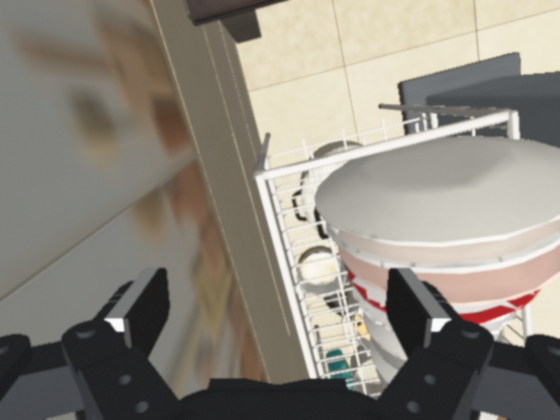

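The scene view shows the topper (handle at about 254,213, bell at 255,250), the egg at about (356,245), the spare cup at (292,213), the jar at (323,212) and the bowl at (280,275). The side view shows the same items. I'll crop the pictures and measure them.

```bash
cat > h.py <<'E'
import numpy as np, cv2
from station import get_state, viewer, ticket, r
from scipy.spatial.transform import Rotation as Ro
def cam(n,s=None):
    i=viewer.camera_info(n); K=np.array(i['intrinsics']);D=np.array(i['D'])
    if n=='wrist':
        T=np.array(i['T_tool_cam']); s=s or get_state()
        Rt=Ro.from_quat(s['ee_rot']).as_matrix()
        Rwc=Rt@T[:3,:3]; c=Rt@T[:3,3]+s['eef_pos']
        return K,D,Rwc.T,-Rwc.T@c
    return K,D,np.array(i['R']),np.array(i['t'])
def ray(C,uv):
    K,D,R,t=C
    p=cv2.undistortPoints(np.array([[uv]],float),K,D)[0,0]
    d=R.T@np.array([p[0],p[1],1]); return -R.T@t, d/np.linalg.norm(d)
def onz(C,uv,z):
    c,d=ray(C,uv); return c+d*(z-c[2])/d[2]
def tri(CA,a,CB,b):
    c1,d1=ray(CA,a);c2,d2=ray(CB,b)
    A=np.stack([d1,-d2],1); k=np.linalg.lstsq(A,c2-c1,rcond=None)[0]
    p,q=c1+k[0]*d1,c2+k[1]*d2
    return (p+q)/2,np.linalg.norm(p-q)
def proj(C,X):
    K,D,R,t=C
    return cv2.projectPoints(np.array(X,float).reshape(-1,1,3),cv2.Rodrigues(R)[0],t,K,D)[0][:,0]
E
python3 - <<'E'
import cv2
a=cv2.imread('pics/scene0.png')[170:310,170:430]; cv2.imwrite('pics/sc_crop.png',cv2.resize(a,None,fx=3,fy=3,interpolation=cv2.INTER_CUBIC))
a=cv2.imread('pics/side0.png')[170:300,170:350]; cv2.imwrite('pics/si_crop.png',cv2.resize(a,None,fx=4,fy=4,interpolation=cv2.INTER_CUBIC))
E
```

```text
(no output)
```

View pics/sc_crop.png

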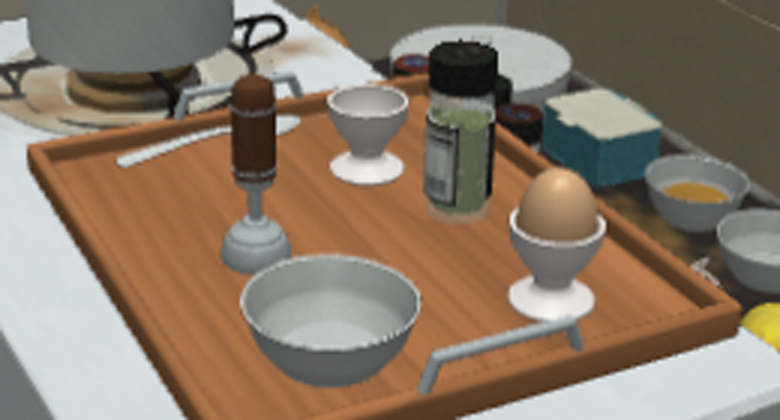

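View pics/si_crop.png

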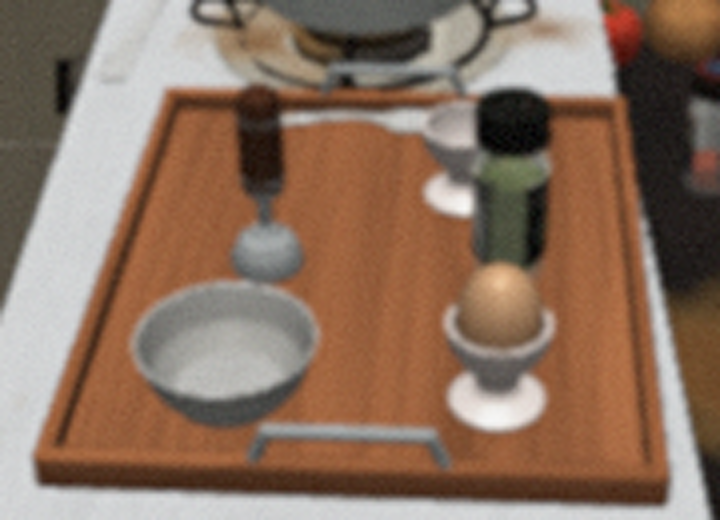

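```bash
python3 - <<'E'
from h import *
S=cam('scene');I=cam('side')
s=lambda x,y:((x+.5)/3-.5+170,(y+.5)/3-.5+170)
i=lambda x,y:((x+.5)/4-.5+170,(y+.5)/4-.5+170)
np.set_printoptions(precision=1,suppress=True)
def T(n,a,b): print(n,*tri(S,s(*a),I,i(*b)))
T('topper top',(254,75),(260,87))
T('topper handle bottom',(254,184),(264,190))
T('egg top',(561,168),(500,263))
T('cup rim c',(558,225),(498,330))
T('cup foot c',(552,298),(497,398))
T('jar top c',(464,55),(514,107))
T('bowl rim c',(330,303),(226,332))
T('spare rim c',(368,103),(452,122))
T('spare foot',(367,167),(455,195))
for n,a,z in [('topper bell',(256,250),25),('topper bell bottom',(257,272),14),('egg foot',(552,298),16),('cup rim',(558,225),64),('jar bot',(458,200),14),('jar top',(464,55),119),('bowl rim',(330,303),50),('spare rim',(368,103),64),('tray ',(32,150),28),('tray',(738,305),28)]: print(n,onz(S,s(*a),z))
for n,a,z in [('topper bell',(267,252),25),('egg foot',(497,398),16),('cup rim',(498,330),64),('jar top',(514,107),119),('bowl rim',(226,332),50),('tray ',(168,93),28),('tray',(622,97),28),('tray',(668,480),28),('tray',(38,460),28)]: print(n,onz(I,i(*a),z))
E
```

```text
topper top [496.9  36.9 127.3] 1.4958685922053723
topper handle bottom [495.8  37.7  61.4] 0.46773570591776087
egg top [623.3 -77.3  97. ] 1.1915160678720185
cup rim c [622.9 -80.8  62.4] 2.8005514806763108
cup foot c [623.7 -78.8  16.9] 0.2688865668131934
jar top c [630.3  38.1 116.8] 0.43347705301057116
bowl rim c [489.8 -73.8  48. ] 3.4147098140042824
spare rim c [597.1  97.   70.4] 3.2322506853193356
spare foot [598.9  98.7  22.4] 1.3813584607038636
topper bell [491.8  26.7  25. ]
topper bell bottom [489.8  21.1  14. ]
egg foot [624.6 -77.4  16. ]
cup rim [622.3 -80.7  64. ]
jar bot [637.8  49.8  14. ]
jar top [627.7  33.8 119. ]
bowl rim [487.6 -79.7  50. ]
spare rim [602.4 106.2  64. ]
tray  [409.1 202.7  28. ]
tray [ 699.7 -143.7   28. ]
topper bell [496.3  31.4  25. ]
egg foot [623.7 -78.   16. ]
cup rim [623.1 -85.1  64. ]
jar top [630.3  33.8 119. ]
bowl rim [489.8 -73.6  50. ]
tray  [411.9 202.8  28. ]
tray [703.8 208.4  28. ]
tray [ 701.6 -147.7   28. ]
tray [ 410.3 -145.5   28. ]
```

Request:
send_rows(rows=[[0,0,0.2,0,0,0,-1],[0.05,-0.08,0.15,0,0,0,-1],[0.1,-0.155,0,0,0,0,-1],[0.1,-0.155,0,0,0,0,-1],[0.1,-0.155,0,0,0,0,-1]], squeeze=80)

```text
time_s: 0.78
eef_pos: [251.0, 417.0, 305.0]
ee_rot: [0.993, -0.122, -0.0, 0.0]
wrist_force: [1.0, 0.6, 1.3]
gripper_width: 85.6
```

Request:
send_rows(rows=[[0.1,-0.155,0,0,0,0,-1],[0.1,-0.155,0,0,0,0,-1],[0.1,-0.155,0,0,0,0,-1],[0.1,-0.155,0,0,0,0,-1],[0.1,-0.155,0,0,0,0,-1]])

```text
time_s: 1.4
eef_pos: [400.9, 184.5, 305.1]
ee_rot: [0.993, -0.122, 0.0, -0.0]
wrist_force: [1.3, -0.1, 0.3]
gripper_width: 85.2
```

Request:
send_rows(rows=[[0.1,-0.155,0,0,0,0,-1],[0.1,-0.155,-0.1,0,0,0,-1],[0.1,-0.15,-0.1,0,0,0,-1],[0,0,0,0,0,0,-1],[0,0,0,0,0,0,-1]])

```text
time_s: 2.02
eef_pos: [490.2, 48.3, 245.6]
ee_rot: [0.992, -0.123, 0.0, 0.0]
wrist_force: [-0.2, 0.7, -0.2]
gripper_width: 85.4
```

```bash
python3 - <<'E'
from h import *
s=get_state(); im=viewer.camera('wrist'); cv2.imwrite('pics/w1.png',im)
C=cam('wrist',s)
print(s['eef_pos'],proj(C,[[496,36,127],[496,36,14],[623,-78,95],[623,-78,64]]))
np.save('w1.npy',np.array([*s['eef_pos'],*s['ee_rot']]))
E
```

```text
[490.17575983  48.26676805 245.6422803 ] [[290.01376339 178.69609398]
 [286.48065556 157.33395576]
 [393.50167572 -21.26117669]
 [382.42457242  -9.86391812]]
```

View pics/w1.png

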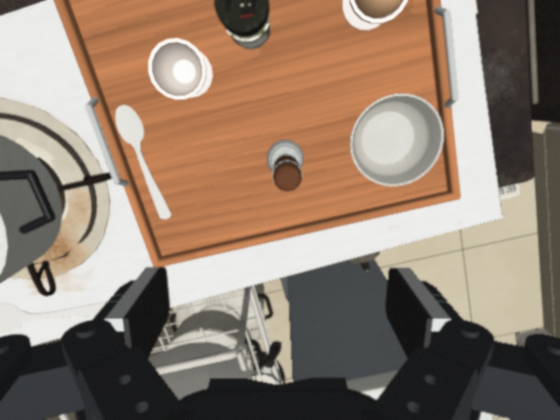

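```bash
python3 - <<'E'
from h import *
im=cv2.imread('pics/w1.png')
a=im[120:210,230:350]; cv2.imwrite('pics/w1c.png',cv2.resize(a,None,fx=6,fy=6,interpolation=cv2.INTER_CUBIC))
a=im[0:40,320:430]; cv2.imwrite('pics/w1e.png',cv2.resize(a,None,fx=6,fy=6,interpolation=cv2.INTER_CUBIC))
E
```

```text
(no output)
```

View pics/w1c.png

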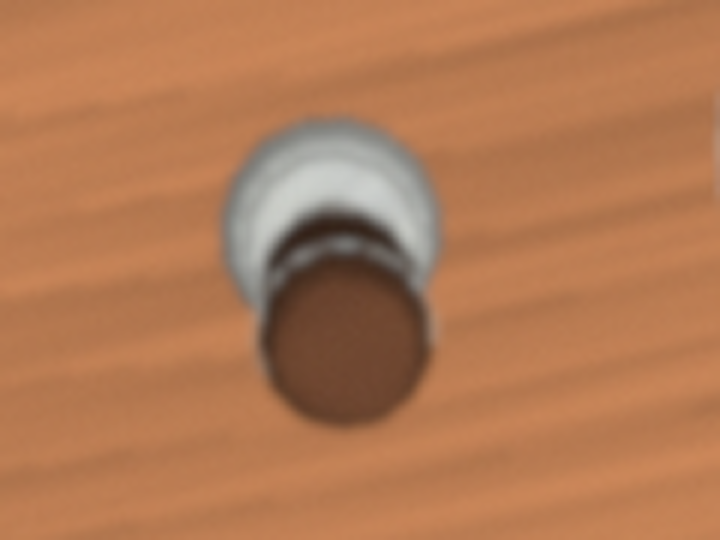

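```bash
python3 - <<'E'
from h import *
v=np.load('w1.npy'); C=cam('wrist',dict(eef_pos=v[:3],ee_rot=v[3:]))
f=lambda x,y,ox,oy:((x+.5)/6-.5+ox,(y+.5)/6-.5+oy)
print(onz(C,f(346,338,230,120),114),onz(C,f(332,225,230,120),20))
E
```

```text
[496.09397569  37.91968654 114.        ] [497.61569602  37.51946207  20.        ]
```

Request:
send_rows(rows=[[0.021,-0.036,-0.1,0,0,0,-1],[0,0,-0.15,0,0,0,-1],[0,0,-0.15,0,0,0,-1],[0,0,-0.12,0,0,0,-1],[0,0,-0.058,0,0,0,-1]])

```text
time_s: 2.7
eef_pos: [495.8, 38.8, 71.1]
ee_rot: [0.993, -0.121, -0.0, 0.0]
wrist_force: [0.7, 0.2, 0.9]
gripper_width: 85.3
```

Request:
send_rows(rows=[[0,0,0,0,0,0,-1]])

```text
time_s: 2.82
eef_pos: [496.3, 38.3, 72.2]
ee_rot: [0.993, -0.121, -0.0, 0.0]
wrist_force: [0.2, -0.0, 1.0]
gripper_width: 85.3
```

```bash
python3 - <<'E'
from h import *
print(get_state()['eef_pos'])
for n in('scene','side','wrist'):
    im=viewer.camera(n); cv2.imwrite(f'pics/{n}2.png',im)
a=cv2.imread('pics/scene2.png')[100:310,170:430];b=cv2.imread('pics/side2.png')[100:310,170:350]
cv2.imwrite('pics/c2.png',cv2.resize(np.hstack([a,b]),None,fx=1.8,fy=1.8,interpolation=cv2.INTER_CUBIC))
E
```

```text
[496.33254931  38.29327898  72.216068  ]
```

View pics/c2.png

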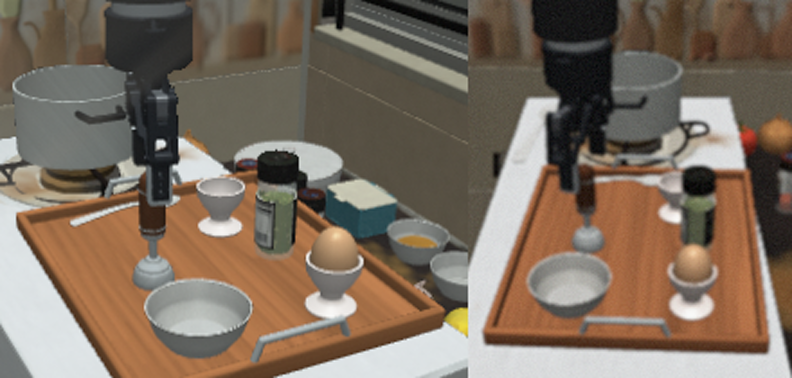

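View pics/wrist2.png

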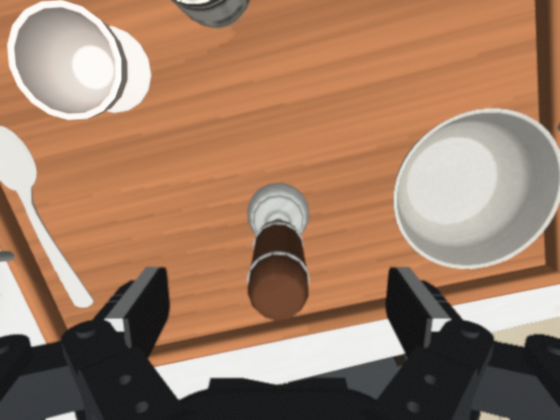

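The handle stands centred between the open pads (wrist view, about 278,285). Closing the gripper.

Request:
send_rows(rows=[[0,0,0,0,0,0,1],[0,0,0,0,0,0,1],[0,0,0,0,0,0,1],[0,0,0,0,0,0,1],[0,0,0,0,0,0,1]], squeeze=80)

```text
time_s: 3.6
eef_pos: [496.7, 37.7, 72.4]
ee_rot: [0.993, -0.122, 0.0, -0.0]
wrist_force: [-0.1, -0.1, 1.6]
gripper_width: 21.4
```

Request:
send_rows(rows=[[0,0,0,0,0,0,1],[0,0,0,0,0,0,1],[0,0,0,0,0,0,1]])

```text
time_s: 3.98
eef_pos: [496.6, 37.7, 72.1]
ee_rot: [0.993, -0.122, 0.0, -0.0]
wrist_force: [-0.3, 1.3, 2.6]
gripper_width: 20.9
```

```bash
python3 - <<'E'
from h import *
im=viewer.camera('wrist'); cv2.imwrite('pics/w3.png',im)
E
```

```text
(no output)
```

View pics/w3.png

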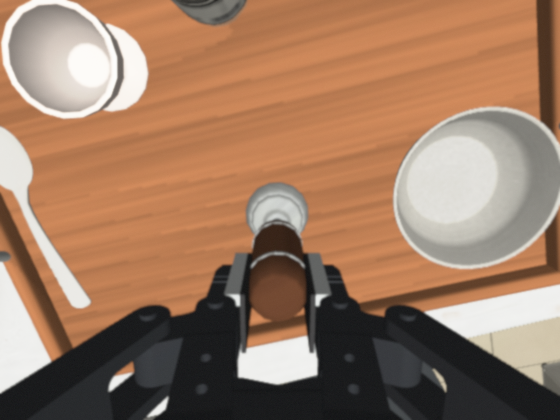

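Request:
send_rows(rows=[[0,0,0.04,0,0,0,1],[0,0,0.1,0,0,0,1],[0,0,0.15,0,0,0,1],[0,0,0.16,0,0,0,1],[0.06,-0.06,0,0,0,0,1]])

```text
time_s: 4.65
eef_pos: [515.9, 20.2, 212.4]
ee_rot: [0.993, -0.121, 0.004, -0.001]
wrist_force: [0.4, 0.7, -2.8]
gripper_width: 21.4
```

Request:
send_rows(rows=[[0.08,-0.08,0,0,0,0,1],[0.06,-0.08,0,0,0,0,1],[0,0,0,0,0,0,1],[0,0,0,0,0,0,1]])

```text
time_s: 5.15
eef_pos: [556.1, -28.3, 206.6]
ee_rot: [0.992, -0.122, -0.001, 0.0]
wrist_force: [0.1, 0.5, -1.4]
gripper_width: 21.3
```

```bash
python3 - <<'E'
from h import *
s=get_state(); im=viewer.camera('wrist'); cv2.imwrite('pics/w4.png',im)
C=cam('wrist',s)
print(s['eef_pos'],s['wrist_force'],proj(C,[[623,-78,95],[623,-78,64],[623,-78,16]]))
np.save('w4.npy',np.array([*s['eef_pos'],*s['ee_rot']]))
for n in('scene','side'):
    cv2.imwrite(f'pics/{n}4.png',viewer.camera(n))
a=cv2.imread('pics/scene4.png')[100:310,170:430];b=cv2.imread('pics/side4.png')[100:310,170:350]
cv2.imwrite('pics/c4.png',cv2.resize(np.hstack([a,b]),None,fx=1.8,fy=1.8,interpolation=cv2.INTER_CUBIC))
E
```

```text
[556.09612428 -28.33016103 206.61199924] [ 0.10938417  0.49243624 -1.40954052] [[320.28242297  89.88169877]
 [315.9864431   90.68170952]
 [310.7850518   91.64963514]]
```

View pics/w4.png

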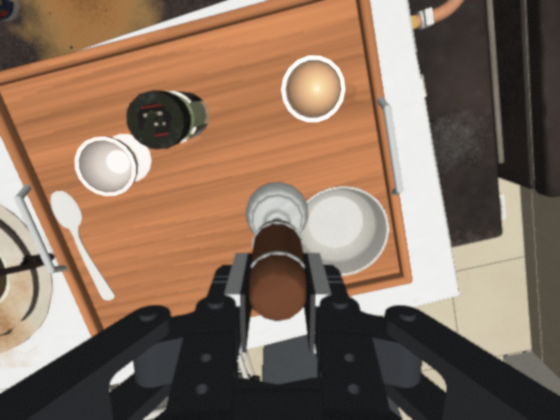

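View pics/c4.png

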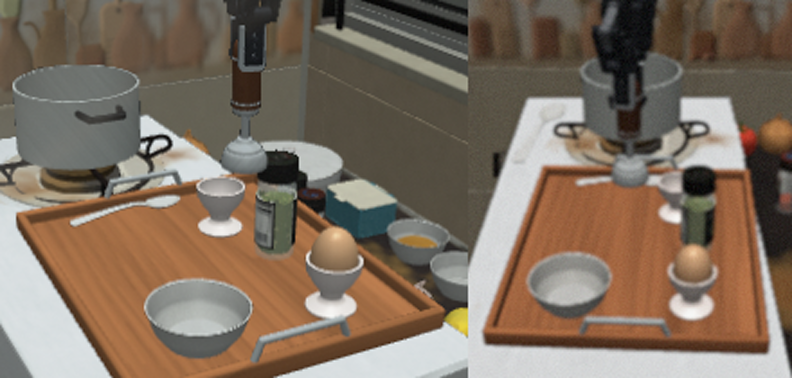

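```bash
python3 - <<'E'
from h import *
v=np.load('w4.npy'); C=cam('wrist',dict(eef_pos=v[:3],ee_rot=v[3:]))
im=cv2.imread('pics/w4.png'); hsv=cv2.cvtColor(im,cv2.COLOR_BGR2HSV)
# cup: low saturation bright; roi
roi=np.zeros(im.shape[:2],np.uint8); cv2.rectangle(roi,(272,45),(356,134),255,-1)
m=((hsv[...,1]<60)&(hsv[...,2]>120)).astype(np.uint8)*255&roi
cs,_=cv2.findContours(m,cv2.RETR_EXTERNAL,cv2.CHAIN_APPROX_NONE); c=max(cs,key=cv2.contourArea)
e=cv2.fitEllipse(cv2.convexHull(c)); print('cup',e,onz(C,e[0],63))
m2=cv2.bitwise_not(m)&roi; x0,y0=map(int,e[0]); n,l=cv2.connectedComponents(m2); k=(l==l[y0,x0]).astype(np.uint8)
cs,_=cv2.findContours(k,cv2.RETR_EXTERNAL,cv2.CHAIN_APPROX_NONE); c=max(cs,key=cv2.contourArea); e=cv2.fitEllipse(c); print('egg',e,onz(C,e[0],65))
# bell
roi[:]=0; cv2.rectangle(roi,(240,175),(302,216),255,-1)
m=((hsv[...,1]<60)).astype(np.uint8)*255&roi
cv2.imwrite('pics/bm.png',cv2.resize(np.hstack([im[30:250,230:370],cv2.cvtColor(m[30:250,230:370],cv2.COLOR_GRAY2BGR)]),None,fx=2.5,fy=2.5))
cs,_=cv2.findContours(m,cv2.RETR_EXTERNAL,cv2.CHAIN_APPROX_NONE); c=max(cs,key=cv2.contourArea)
p=c[:,0]; p=p[(p[:,1]<212)&(p[:,0]>242)&(p[:,0]<300)].astype(float)
A=np.c_[2*p,np.ones(len(p))]; q=np.linalg.lstsq(A,(p**2).sum(1),rcond=None)[0]; print('bell',q[:2],np.sqrt(q[2]+q[:2]@q[:2]),onz(C,q[:2],153))
E
```

```text
cup ((312.7884216308594, 88.36094665527344), (63.37702941894531, 67.09608459472656), 14.030410766601562) [625.40643796 -75.94022514  63.        ]
egg ((313.23675537109375, 88.364501953125), (51.71331024169922, 54.85542678833008), 17.667133331298828) [625.31381462 -76.10180211  65.        ]
bell [276.59855485 213.13656572] 30.346166369298757 [555.85325082 -27.87826959 153.        ]
```

View pics/bm.png

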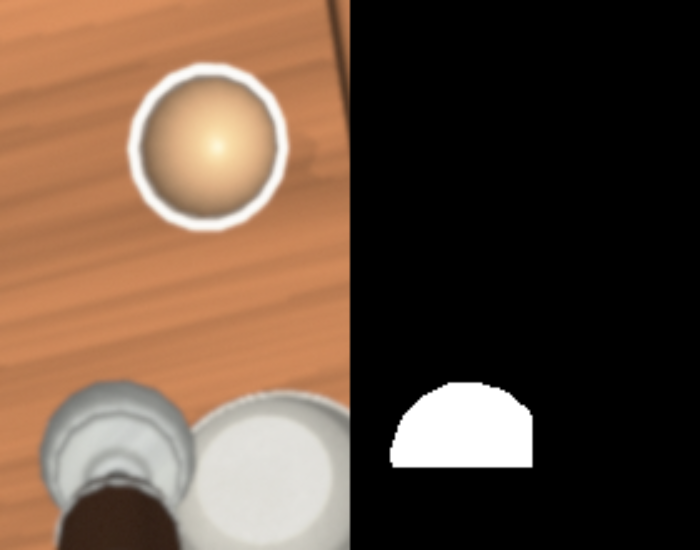

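Request:
send_rows(rows=[[0.08,-0.055,0,0,0,0,1],[0.08,-0.055,0,0,0,0,1],[0.07,-0.05,-0.03,0,0,0,1],[0,0,-0.1,0,0,0,1],[0,0,0,0,0,0,1]])

```text
time_s: 5.92
eef_pos: [624.0, -75.8, 165.0]
ee_rot: [0.993, -0.122, -0.003, 0.0]
wrist_force: [0.5, -0.7, -2.6]
gripper_width: 21.2
```

Request:
send_rows(rows=[[0,0,0,0,0,0,1],[0,0,0,0,0,0,1]])

```text
time_s: 6.18
eef_pos: [626.0, -76.1, 170.1]
ee_rot: [0.993, -0.122, 0.001, -0.0]
wrist_force: [-0.5, 0.4, -2.0]
gripper_width: 21.6
```

```bash
python3 - <<'E'
from h import *
s=get_state(); print(s['eef_pos'],s['wrist_force'],s['ee_rot'])
for n in('scene','side'):
    cv2.imwrite(f'pics/{n}5.png',viewer.camera(n))
a=cv2.imread('pics/scene5.png')[150:280,310:400];b=cv2.imread('pics/side5.png')[160:290,250:340]
cv2.imwrite('pics/c5.png',cv2.resize(np.hstack([a,b]),None,fx=4,fy=4,interpolation=cv2.INTER_CUBIC))
E
```

```text
[626.01702236 -76.10473324 170.1236735 ] [-0.45605203  0.38614221 -2.03817775] [ 9.92552224e-01 -1.21810600e-01  1.49719276e-03 -1.36884597e-04]
```

View pics/c5.png

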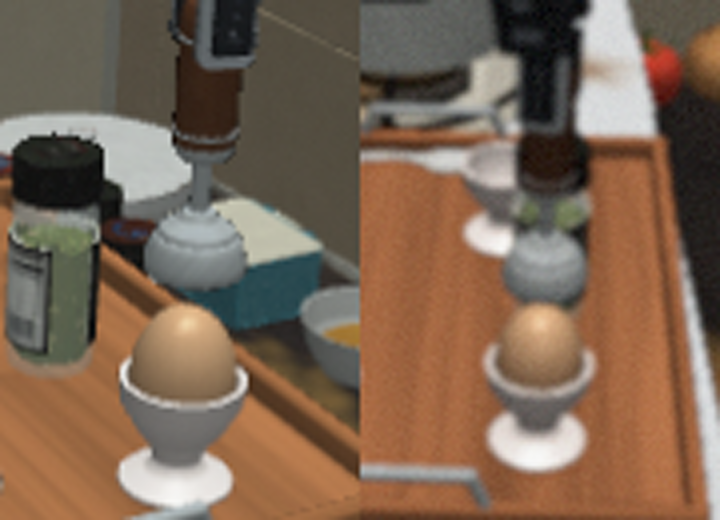

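```bash
python3 - <<'E'
from h import *
from scipy.optimize import least_squares
S=cam('scene');I=cam('side')
def sol(us,ui,z):
    us=(us+.5)/4-.5+310; ui=(ui-360+.5)/4-.5+250
    f=lambda p:[proj(S,[*p,z])[0,0]-us,proj(I,[*p,z])[0,0]-ui]
    return least_squares(f,[625,-77]).x
print('bell',sol(195,545,118)); print('rim',sol(183.5,540,64)); print('foot',sol(175,537,15)); print('eggtip',sol(187,540,93)); print('eggbody',sol(184.5,540,78))
print('handle',sol(207,552,160))
E
```

```text
bell [625.0284552  -77.26498436]
rim [624.02530726 -77.48500301]
foot [623.74381282 -77.9460719 ]
eggtip [623.31361356 -77.36748835]
eggbody [623.68222879 -76.92851652]
handle [627.10774345 -77.09980824]
```

Request:
send_rows(rows=[[-0.004,0,-0.02,0,0,0,1],[0,0,-0.025,0,0,0,1],[0,0,-0.015,0,0,0,1],[0,0,0,0,0,0,1],[0,0,0,0,0,0,1]])

```text
time_s: 6.9
eef_pos: [624.4, -76.5, 150.1]
ee_rot: [0.993, -0.122, 0.0, 0.0]
wrist_force: [0.1, -0.5, -2.8]
gripper_width: 21.4
```

```bash
python3 - <<'E'
from h import *
s=get_state(); print(s['eef_pos'],s['wrist_force'],s['ft_torque'])
for n in('scene','side'):
    cv2.imwrite(f'pics/{n}6.png',viewer.camera(n))
a=cv2.imread('pics/scene6.png')[150:280,310:400];b=cv2.imread('pics/side6.png')[160:290,250:340]
cv2.imwrite('pics/c6.png',cv2.resize(np.hstack([a,b]),None,fx=4,fy=4,interpolation=cv2.INTER_CUBIC))
E
```

```text
[624.38432175 -76.45423461 150.14794299] [ 0.12207451 -0.52461422 -2.79432499] [-0.0699132  -0.02958512 -0.0485351 ]
```

View pics/c6.png

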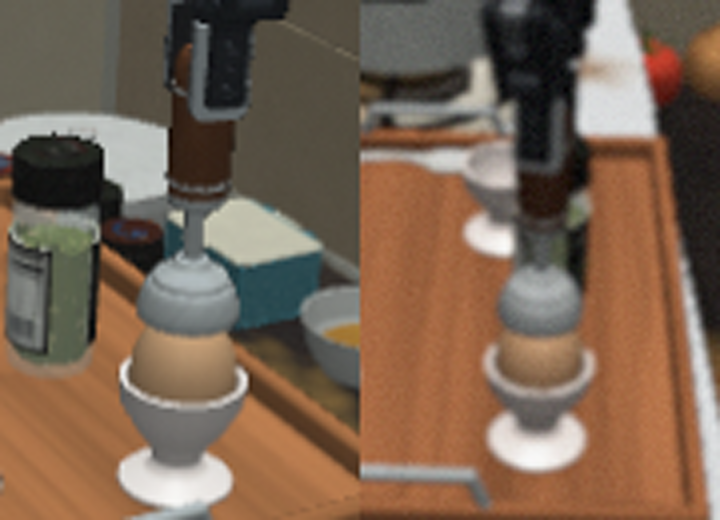

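The bell sits centred over the egg (scene about 188 against 185 in the crop). Pressing down slowly.

Request:
send_rows(rows=[[0,0,-0.005,0,0,0,1],[0,0,-0.005,0,0,0,1],[0,0,-0.005,0,0,0,1],[0,0,-0.005,0,0,0,1]])

```text
time_s: 7.5
eef_pos: [624.8, -76.5, 145.1]
ee_rot: [0.993, -0.122, 0.001, 0.0]
wrist_force: [0.3, -0.4, 3.1]
gripper_width: 21.2
```

Request:
send_rows(rows=[[0,0,-0.005,0,0,0,1],[0,0,-0.005,0,0,0,1]])

```text
time_s: 7.75
eef_pos: [624.6, -76.4, 141.6]
ee_rot: [0.993, -0.122, 0.001, 0.0]
wrist_force: [0.1, 0.3, 3.9]
gripper_width: 21.2
```

Request:
send_rows(rows=[[0,0,-0.005,0,0,0,1],[0,0,-0.005,0,0,0,1],[0,0,-0.005,0,0,0,1]])

```text
time_s: 8.12
eef_pos: [624.8, -76.5, 137.6]
ee_rot: [0.993, -0.122, 0.001, 0.0]
wrist_force: [-0.4, 1.1, 7.9]
gripper_width: 21.2
```

Request:
send_rows(rows=[[0,0,-0.005,0,0,0,1],[0,0,-0.005,0,0,0,1]])

```text
time_s: 8.38
eef_pos: [625.4, -76.7, 136.0]
ee_rot: [0.993, -0.122, 0.002, 0.0]
wrist_force: [-0.4, 2.1, 11.8]
gripper_width: 21.3
```

Request:
send_rows(rows=[[0,0,-0.005,0,0,0,1]])

```text
time_s: 8.5
eef_pos: [625.5, -76.7, 135.0]
ee_rot: [0.993, -0.122, 0.002, 0.0]
wrist_force: [-0.3, 0.4, 11.6]
gripper_width: 21.4
```

Request:
send_rows(rows=[[0,0,-0.005,0,0,0,1]])

```text
time_s: 8.62
eef_pos: [625.0, -76.5, 132.3]
ee_rot: [0.993, -0.122, 0.001, 0.0]
wrist_force: [-0.5, 1.8, 9.3]
gripper_width: 21.2
```

Request:
send_rows(rows=[[0,0,-0.005,0,0,0,1]])

```text
time_s: 8.75
eef_pos: [625.1, -76.5, 130.9]
ee_rot: [0.993, -0.122, 0.002, 0.0]
wrist_force: [0.5, 1.6, 7.4]
gripper_width: 21.4
```

Request:
send_rows(rows=[[0,0,0,0,0,0,1],[0,0,0,0,0,0,1]])

```text
time_s: 9.0
eef_pos: [624.5, -76.4, 129.2]
ee_rot: [0.993, -0.122, 0.0, -0.0]
wrist_force: [1.0, 0.8, 4.6]
gripper_width: 21.2
```

```bash
python3 - <<'E'
from h import *
s=get_state(); print(s['eef_pos'],s['wrist_force'],s['ft_torque'])
for n in('scene','side'):
    cv2.imwrite(f'pics/{n}7.png',viewer.camera(n))
a=cv2.imread('pics/scene7.png')[150:280,310:400];b=cv2.imread('pics/side7.png')[160:290,250:340]
cv2.imwrite('pics/c7.png',cv2.resize(np.hstack([a,b]),None,fx=4,fy=4,interpolation=cv2.INTER_CUBIC))
E
```

```text
[624.49535553 -76.36288196 129.21111231] [0.98668117 0.81505176 4.55408843] [ 0.23737877 -0.26475567 -0.01134149]
```

View pics/c7.png

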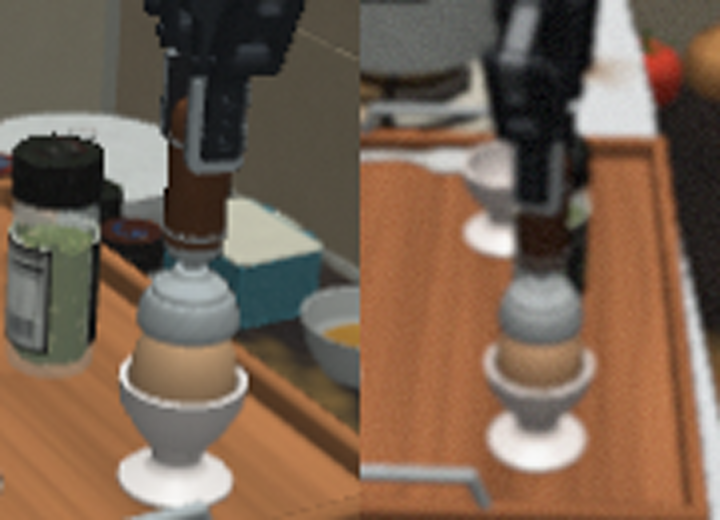

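Request:
send_rows(rows=[[0,0,0,0,0,0,1],[0,0,0,0,0,0,1]])

```text
time_s: 9.35
eef_pos: [624.3, -76.3, 128.7]
ee_rot: [0.993, -0.122, -0.0, 0.0]
wrist_force: [1.1, 0.2, 3.1]
gripper_width: 21.6
```

Request:
send_rows(rows=[[0,0,-0.004,0,0,0,1],[0,0,0,0,0,0,1],[0,0,0,0,0,0,1]])

```text
time_s: 9.72
eef_pos: [624.3, -76.4, 127.9]
ee_rot: [0.993, -0.122, 0.0, 0.0]
wrist_force: [1.1, 1.1, 4.2]
gripper_width: 21.1
```

```bash
python3 - <<'E'
from h import *
s=get_state(); print(s['eef_pos'],s['wrist_force'],s['ft_torque'])
cv2.imwrite('pics/scene8.png',viewer.camera('scene'))
a=cv2.imread('pics/scene6.png')[170:260,330:380];b=cv2.imread('pics/scene8.png')[170:260,330:380]
cv2.imwrite('pics/c8.png',cv2.resize(np.hstack([a,b]),None,fx=6,fy=6,interpolation=cv2.INTER_CUBIC))
E
```

```text
[624.32020436 -76.37815626 127.85774086] [1.1263758  1.07344749 4.17423501] [ 0.40037899 -0.36616085  0.08321186]
```

View pics/c8.png

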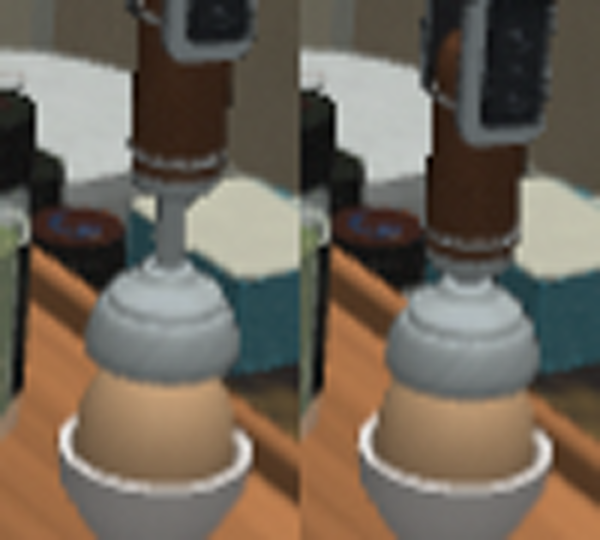

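```bash
python3 - <<'E'
from h import *
S=cam('scene'); p=proj(S,[[624,-77,170],[624,-77,148],[624,-77,110],[624,-77,90]]);print(p)
E
```

```text
[[360.11512395 182.1747189 ]
 [359.10122627 195.47380684]
 [357.37229878 217.72630808]
 [356.47477118 229.07730514]]
```

The force rose to about 14 N in total and then dropped. The pictures give a stroke of about 17 mm, so it has tripped. Lifting off.

Request:
send_rows(rows=[[0,0,-0.001,0,0,0,1],[0,0,0.01,0,0,0,1],[0,0,0.015,0,0,0,1],[0,0,0.02,0,0,0,1],[0,0,0.02,0,0,0,1]])

```text
time_s: 10.4
eef_pos: [624.3, -76.5, 147.6]
ee_rot: [0.993, -0.122, 0.0, 0.0]
wrist_force: [0.5, -0.1, -1.6]
gripper_width: 21.5
```

Request:
send_rows(rows=[[0,0,0.02,0,0,0,1],[0,0,0.03,0,0,0,1],[0,0,0.05,0,0,0,1],[0,0,0.06,0,0,0,1],[0,0,0.02,0,0,0,1]])

```text
time_s: 11.02
eef_pos: [625.0, -76.5, 203.6]
ee_rot: [0.993, -0.122, 0.002, -0.0]
wrist_force: [-0.2, 0.3, -1.6]
gripper_width: 21.8
```

Request:
send_rows(rows=[[-0.08,0.055,0,0,0,0,1],[-0.08,0.055,0,0,0,0,1],[-0.07,0.05,0,0,0,0,1],[0,0,0,0,0,0,1],[0,0,0,0,0,0,1]])

```text
time_s: 11.65
eef_pos: [555.5, -28.4, 201.2]
ee_rot: [0.993, -0.122, 0.0, -0.0]
wrist_force: [-0.3, -0.3, -3.5]
gripper_width: 21.1
```

```bash
python3 - <<'E'
from h import *
s=get_state(); print(s['eef_pos'],s['wrist_force'],s['ft_torque'])
cv2.imwrite('pics/w9.png',viewer.camera('wrist'))
for n in('scene','side'):
    cv2.imwrite(f'pics/{n}9.png',viewer.camera(n))
a=cv2.imread('pics/scene9.png')[100:310,170:430];b=cv2.imread('pics/side9.png')[100:310,170:350]
cv2.imwrite('pics/c9.png',cv2.resize(np.hstack([a,b]),None,fx=1.8,fy=1.8,interpolation=cv2.INTER_CUBIC))
E
```

```text
[555.46807498 -28.37115768 201.21243639] [-0.25712864 -0.3009006  -3.47657016] [-0.01293686 -0.03820772 -0.00889712]
```

View pics/c9.png

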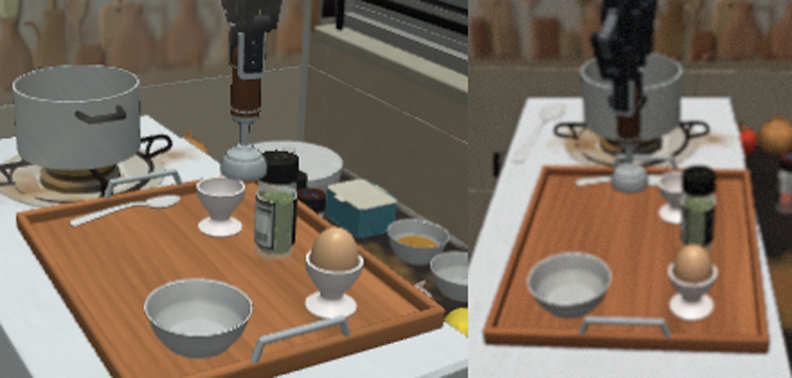

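View pics/w9.png

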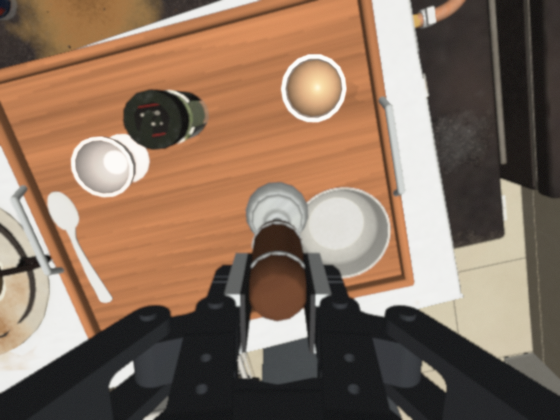

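The egg is still upright in its cup (wrist view at 313,88, unchanged), the bystanders haven't moved, and the topper sits in the grip as before. Setting it back on its original spot.

Request:
send_rows(rows=[[-0.07,0.08,0,0,0,0,1],[-0.07,0.08,0,0,0,0,1],[-0.056,0.06,0,0,0,0,1],[0,0,-0.1,0,0,0,1],[0,0,-0.13,0,0,0,1]])

```text
time_s: 12.42
eef_pos: [497.2, 37.9, 132.1]
ee_rot: [0.993, -0.122, 0.001, -0.001]
wrist_force: [0.3, 0.1, -3.1]
gripper_width: 21.4
```

Request:
send_rows(rows=[[0,0,-0.1,0,0,0,1],[0,0,-0.06,0,0,0,1],[0,0,0,0,0,0,1],[0,0,0,0,0,0,1]])

```text
time_s: 12.92
eef_pos: [497.4, 37.6, 85.5]
ee_rot: [0.993, -0.122, 0.001, -0.0]
wrist_force: [-0.7, -0.7, -1.0]
gripper_width: 21.4
```

Request:
send_rows(rows=[[0,0,-0.02,0,0,0,1],[0,0,-0.014,0,0,0,1],[0,0,0,0,0,0,1]])

```text
time_s: 13.3
eef_pos: [496.2, 37.6, 73.4]
ee_rot: [0.993, -0.122, -0.0, 0.0]
wrist_force: [0.5, -0.2, -1.2]
gripper_width: 21.6
```

Request:
send_rows(rows=[[0,0,-0.004,0,0,0,1],[0,0,0,0,0,0,1],[0,0,0,0,0,0,1]])

```text
time_s: 13.68
eef_pos: [496.5, 37.6, 72.7]
ee_rot: [0.993, -0.122, 0.0, 0.0]
wrist_force: [2.2, -0.0, -2.0]
gripper_width: 21.3
```

Request:
send_rows(rows=[[0,0,-0.003,0,0,0,1],[0,0,0,0,0,0,1],[0,0,0,0,0,0,1]])

```text
time_s: 14.05
eef_pos: [496.8, 37.7, 72.3]
ee_rot: [0.993, -0.122, 0.001, -0.0]
wrist_force: [-0.7, -0.3, 2.3]
gripper_width: 21.3
```

Request:
send_rows(rows=[[0,0,-0.003,0,0,0,1],[0,0,0,0,0,0,1],[0,0,0,0,0,0,1]])

```text
time_s: 14.42
eef_pos: [496.7, 37.7, 71.0]
ee_rot: [0.993, -0.122, 0.0, -0.0]
wrist_force: [-0.1, 0.7, 2.7]
gripper_width: 21.2
```

Request:
send_rows(rows=[[0,0,0.003,0,0,0,1],[0,0,0,0,0,0,0.3],[0,0,0,0,0,0,0.1],[0,0,0,0,0,0,-0.2],[0,0,0,0,0,0,-1]])

```text
time_s: 15.05
eef_pos: [496.4, 37.6, 71.5]
ee_rot: [0.993, -0.122, -0.0, 0.0]
wrist_force: [0.1, -0.8, -0.6]
gripper_width: 68.3
```

Request:
send_rows(rows=[[0,0,0,0,0,0,-1],[0,0,0,0,0,0,-1],[0,0,0,0,0,0,-1],[0,0,0,0,0,0,-1]])

```text
time_s: 15.55
eef_pos: [496.5, 37.6, 71.7]
ee_rot: [0.993, -0.122, 0.0, 0.0]
wrist_force: [1.0, 1.1, -0.0]
gripper_width: 85.4
```

```bash
python3 - <<'E'
from h import *
s=get_state(); print(s['eef_pos'],s['wrist_force'],s['gripper_width'])
cv2.imwrite('pics/w10.png',viewer.camera('wrist'))
E
```

```text
[496.47979387  37.61867615  71.67970263] [ 0.97507278  1.14718117 -0.00280021] 85.39291583279547
```

View pics/w10.png

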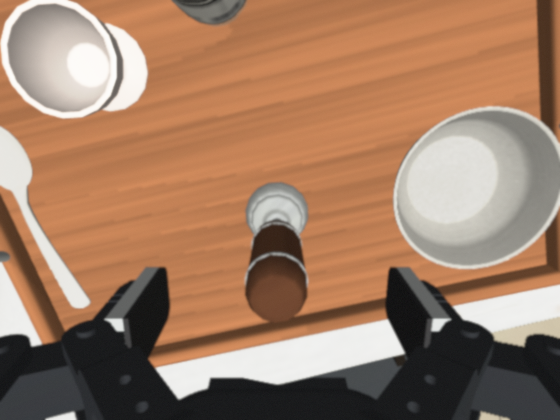

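The topper stands free and upright between the open fingers. Backing off upward.

Request:
send_rows(rows=[[0,0,0.05,0,0,0,-1],[0,0,0.15,0,0,0,-1],[0,0,0.2,0,0,0,-1],[0,0,0.2,0,0,0,-1],[0,0,0.1,0,0,0,-1]])

```text
time_s: 16.23
eef_pos: [497.1, 37.3, 287.0]
ee_rot: [0.992, -0.122, 0.003, -0.001]
wrist_force: [1.1, -0.7, -0.8]
gripper_width: 85.5
```

Request:
send_rows(rows=[[0,0,0,0,0,0,-1],[0,0,0,0,0,0,-1],[0,0,0,0,0,0,-1],[0,0,0,0,0,0,-1]])

```text
time_s: 16.73
eef_pos: [496.2, 37.5, 280.9]
ee_rot: [0.993, -0.122, -0.001, 0.0]
wrist_force: [0.4, 0.8, -0.8]
gripper_width: 85.4
```

```bash
python3 - <<'E'
from h import *
s=get_state(); print(s['eef_pos'],s['wrist_force'])
cv2.imwrite('pics/scene11.png',viewer.camera('scene'));cv2.imwrite('pics/side11.png',viewer.camera('side'))
A=[cv2.imread(f'pics/scene{k}.png')[170:310,170:430] for k in(0,11)]
cv2.imwrite('pics/c11.png',cv2.resize(np.hstack(A),(780,210*1),interpolation=cv2.INTER_CUBIC))
b=np.hstack([cv2.imread(f'pics/side{k}.png')[170:300,170:350] for k in(0,11)])
a=np.hstack(A); a=cv2.resize(a,(780,210)); b=cv2.resize(b,(780,282)); cv2.imwrite('pics/c11.png',np.vstack([a,b]))
E
```

```text
[496.23445596  37.50391241 280.9047146 ] [ 0.3661508   0.77776659 -0.80978387]
```

View pics/c11.png

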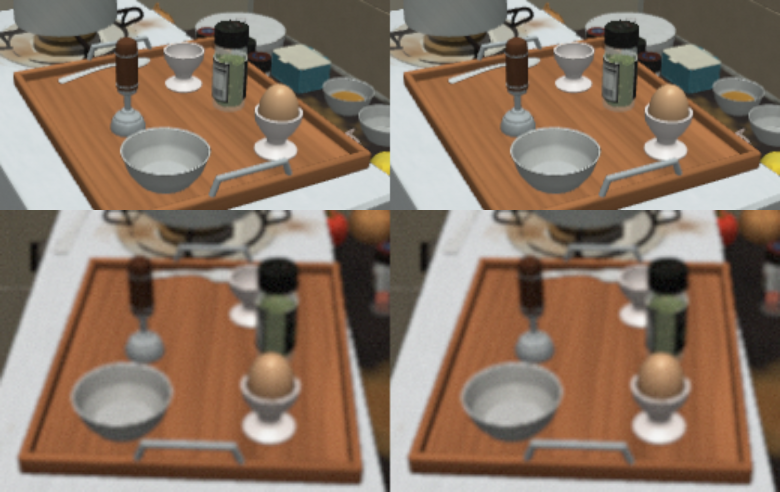

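```bash
python3 -c "
from station import ticket
print(ticket.close_job())"
```

```text
the job is handed in; nothing more can be done
None
```

I cracked the egg with the topper, stood the topper back upright on its original spot on the tray, and handed the job in at about 17 s of the 48 s allowed.

- **Press:** With the bell centred on the egg, the force rose to about 14 N including the topper's weight. It then fell to about 5–6 N as the handle went on down, which is the catch tripping. The arm's travel gives a stroke of about 18–19 mm and the pictures about 17 mm, both past the 14 mm at which it has certainly tripped.
- **Last checks:** The before and after pictures from the scene and side cameras match. The egg is upright in its cup, the topper is upright and free of the gripper, and the spare cup, pepper jar and bowl have not moved. The arm is well clear of everything.
- **What disagreed:** The peak force was a little above the stated 11 N, and the force after the trip was above the stated 4 N. I put both down to noise and lag in the wrist sensor. Neither came near the 45 N that crushes the egg.
- **Not visible:** The pictures show no crack line on the shell, so the trip rests on the force drop and the stroke.

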